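Snap the bearing cap home on a banding wheel

ROBOT

A 6-joint arm with a two-finger parallel gripper is mounted at the origin on the work surface. World frame = base frame: x ahead of the robot, y to its left, z up, the work surface at z = 0. Lengths are in m, angles in rad, forces in N, time in s.
With the tool pointing down it reaches from about 0.35 to 0.8 m from the base axis. Payload 7.3 kg.
Tool frame: the origin (TCP) lies between the finger pads; the fingertips stand 25 mm ahead of it and the grasp point (between the pads) lies 6 mm ahead of it (r.tip_extent is the distance from the TCP to the fingertips, in m); z points along the fingers, y is the direction in which the jaws open and shut (so a half turn about z gives the same grasp; the last joint's range is limited). The gripper opens to 85 mm and grips with 20 to 120 N. Pads are 22 mm wide; open, the fingers measure 114 mm over their backs; the gripper's body (76 mm by 85 mm) begins 54 mm behind the grasp point. The pads swing forward as they close: fully open they stand 13 mm farther back than shut.
Start: joints at [1.066, 0.342, 1.524, -0, 1.275, -0.146], TCP at [0.184, 0.492, 0.256] pointing down, gripper open.
Joint ranges: [-2.53, 2.53], [-0.77, 2.02], [0.04, 2.7], [-1, 4.14], [0.28, 2.66], [-3.11, 3.11]. Speed limits (rad/s): [2.57, 2.57, 3.14, 3.14, 3.14, 3.14].

INTERFACE

Orientations are given as a unit quaternion [x, y, z, w].
In Python, from workcell import r, command_gripper, optics gives the robot as it stands. The module is installed in compiled form; this text tells all that it offers. Calls block until the motion is done:
- r.reach(position, orientation): joint-space move of the TCP to a pose.
- r.move_straight(position, orientation=None, speed=0.15, max_force=None): straight line of the TCP; orientation=None keeps the orientation; speed is the mean speed in m/s. With max_force (N) it stops when the force on the tool has changed by that much, and returns True; else False.
- r.movej(angles): joint-space move.
- command_gripper(opening, force=None): finger opening in m; force is the grip in N (None keeps the last); returns when the fingers have stopped.
- r.hold(seconds).
- r.solve_ik(position, orientation): joint angles nearest the present ones, or None.
- r.read_state(): the state.
- optics.get_image(name): name is "scene" or "top" or "wrist"; returns (picture, depth): 384x512x3 uint8, red, green, blue; 384x512 float32, m along the optical axis (not along the pixel's ray), 0 where there is no reading.
- optics.camera_model(name): a dict with "K" (3x3 intrinsics, pixels), "R" (3x3) and "t" (3): a world point X has camera coordinates R X + t; the wrist camera has in their place "tool_from_camera" (4x4, takes a point from camera to tool coordinates, whose origin is the TCP and whose axes are the flange's). Camera axes: x right, y down, z forward; pixel columns grow to the right and rows downward; lengths in m; the calibration is good to about 2 mm. A picture is of the moment at which its call begins: read the wrist's pose just before it. camera_model takes no time and is no camera call.
A pose or a line that the arm cannot do raises r.PlanningError and nothing moves.
- r.finish_job(): hands the job in, once; it reports no verdict.
The state is a dict: "time_s": time; "joint_positions": joint angles; "dq": joint speeds; "tau": joint torques, N m; "eef_pos": TCP position; "eef_rot": TCP orientation; "contact_force": force on the tool from outside, world axes, zero at the start; "torque": the same for the moment, N m; "grip_width": finger opening in m.
Only numpy, scipy, OpenCV 4.12 (cv2) and the standard library are available. Lean on these libraries where they do the work, as an engineer would, in place of code of your own. Each camera call takes 0.05 s, during which the arm holds its last target. There are 200 camera calls.

TASK

Pick up the turned wooden seating tool with the broad flat foot and press it squarely down on the white bearing cap that still stands proud on one of the two banding-wheel bases, until the cap clicks fully home. Then stand the tool upright on the bench top again and let go. The other base already has its cap home: leave it alone.

Things in the scene. Friction and masses are not known exactly. Their poses are not given: they have to be found in the camera images.
- seater_mid (a point): Seating tool, turned wood, loose, upright, about 100 g, 80 mm tall: flat round foot 52 mm across, 16 mm thick; above it a straight round handle 30 mm across, 64 mm long. This point is on its axis half-way up, 40 mm above the underside, on the handle, where it can be gripped from above. z points up the handle. (The like-sized wooden pestle with a rounded bulb below is not wanted.)
- cap_top (a point): Centre of the flat top of the proud white plastic cap, a disc 46 mm across, 5 mm thick, over the hub (62 mm across, 60 mm high) of a dark banding-wheel base, foot 120 mm across, fixed to the bench. This top is 77 mm above the bench at the start, 65 mm when home with its rim down on the hub. z points up.
- cap (a joint): How far the cap has gone in, in m: 0 at the start (standing proud), 0.012 fully home at its stop. It slides straight down, resists with about 10 N at first, and past half-way (0.006) snaps in by itself and stays; let go before that, it springs back.
- spare_wheel: The other, like banding-wheel base (foot 120 mm across, hub 62 mm across), fixed to the bench, whose cap is already home, top 65 mm above the bench. Origin: centre of its underside on the bench. Not to be touched or pressed.
There are look-alikes about, which are no part of the job. What is shaped like the part that bears seater_mid but blue or purple is not meant.

How it is judged:
On the way, in this order (a step that is already met when the one before it is completed fails the run):
1. the seating tool, held by the gripper, is brought down upright on the proud cap, within 15 mm of its centre and 10 degrees of upright (horizontal distance between seater_mid and cap_top below 0.015 m and angle between seater_mid's own z axis and vertical below 0.175 rad and distance between the grasp point and seater_mid below 0.05 m and z of seater_mid in the frame of cap_top between 0.03 and 0.052 m and value of joint cap below 0.006 m).
2. the cap is pressed home (in by more than 10.5 mm of 12) with the held tool still upright on it (horizontal distance between seater_mid and cap_top below 0.015 m and angle between seater_mid's own z axis and vertical below 0.175 rad and distance between the grasp point and seater_mid below 0.05 m and z of seater_mid in the frame of cap_top between 0.03 and 0.052 m and value of joint cap above 0.0105 m).
At the end, for the whole second after the job is handed in: The cap is home (in by more than 10.5 mm of its 12 mm), and the seating tool stands on the bench top, upright within 10 degrees, its centre 33 to 47 mm above the bench, released and at rest (value of joint cap above 0.0105 m and angle between seater_mid's own z axis and vertical below 0.175 rad and height (world z) of seater_mid between 0.033 and 0.047 m and linear speed of seater below 0.02 m/s); the robot touches nothing.
It fails at once if the other base is pushed or pressed with more than 3 N (contact force between anything else and spare_wheel above 3 N).
It fails at once if the fingers themselves press the cap (contact force between the fingers and cap above 2 N).
It also fails if it takes over 48 s, if anything falls off the work surface, if the arm or the gripper's body presses on something with over 40 N, if the wrist force passes 120 N, or if a joint passes its speed limit or range.

## Working session

There is one attempt and no reset: what is moved stays moved. The work goes in short steps, each a Python script; the robot and the scene stay as the last script left them, time stands still between calls to the robot, and variables do not carry over. Pictures are saved under pics/ and viewed, about 8 in all and at most 12, crops included, and the job is handed in when it is done.

```bash
mkdir -p pics; python3 - <<'E'
from workcell import r, optics
import cv2, numpy as np
for n in ("top","scene"):
    p,d=optics.get_image(n); np.savez(f"{n}0.npz",p=p,d=d)
    cv2.imwrite(f"pics/{n}0.png",cv2.cvtColor(p,cv2.COLOR_RGB2BGR))
    m=optics.camera_model(n); print(n,m)
s=r.read_state(); print(s["time_s"],s["eef_rot"],s["grip_width"])
E
```

```text
top {'K': array([[348.94468821,   0.        , 251.45236729],
       [  0.        , 348.94468821, 196.6604618 ],
       [  0.        ,   0.        ,   1.        ]]), 'R': array([[ 0.01447743, -0.99978587, -0.01478574],
       [-0.99522659, -0.01298097, -0.09672397],
       [ 0.09651132,  0.01611548, -0.99520141]]), 't': array([0.00202781, 0.59159141, 0.67445646])}
scene {'K': array([[392.7734397 ,   0.        , 254.28954007],
       [  0.        , 392.7734397 , 191.02983627],
       [  0.        ,   0.        ,   1.        ]]), 'R': array([[ 0.84660851,  0.53221106, -0.00232704],
       [ 0.4551826 , -0.7263283 , -0.5150301 ],
       [-0.27579491,  0.43496964, -0.85716894]]), 't': array([-0.47916198, -0.21713416,  0.94873802])}
0.1 [ 1.78432314e-01  9.83951929e-01 -6.80043935e-04 -2.18715075e-04] 0.08524397997503338
```

View pics/top0.png

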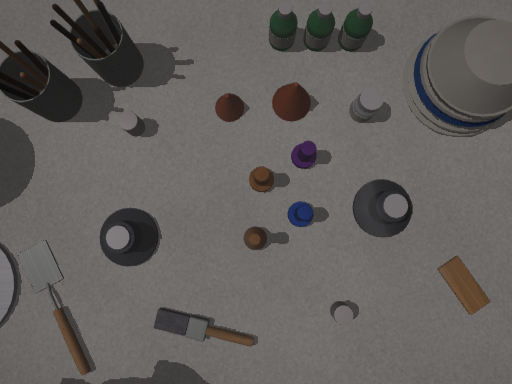

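View pics/scene0.png

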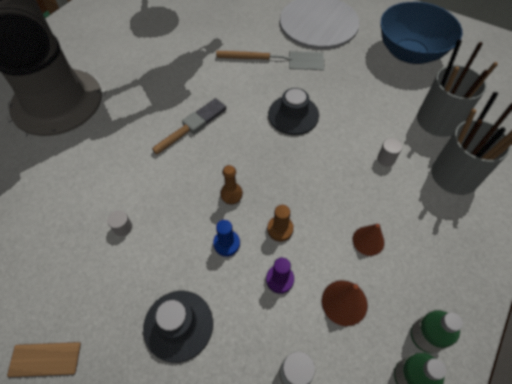

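The top view shows the flat-foot tool at (261,179), the pestle at (256,238), and the bases with caps at (118,237) and (395,206). I'll measure them next.

```bash
cat > h.py <<'E'
from workcell import r, optics, command_gripper
import cv2, numpy as np
def cam(n, s=None):
    """K, R (world from cam), c (camera centre)"""
    m=optics.camera_model(n)
    if n!="wrist": return m["K"], m["R"].T, -m["R"].T@m["t"]
    from scipy.spatial.transform import Rotation as Ro
    T=m["tool_from_camera"]; Rt=Ro.from_quat(s["eef_rot"]).as_matrix()
    return m["K"], Rt@T[:3,:3], Rt@T[:3,3]+np.array(s["eef_pos"])
def plane(c, uv, z):
    K,R,o=c; d=R@np.linalg.inv(K)@[uv[0],uv[1],1]; return o+d*(z-o[2])/d[2]
def cloud(c, d):
    K,R,o=c; v,u=np.mgrid[:d.shape[0],:d.shape[1]]
    P=np.stack([(u-K[0,2])/K[0,0]*d,(v-K[1,2])/K[1,1]*d,d],-1)@R.T+o
    P[d==0]=np.nan; return P
def blob(mask, near, rad=40):
    """centroid, area, min-circle of component nearest to a pixel"""
    n,l,st,ce=cv2.connectedComponentsWithStats(mask.astype(np.uint8))
    k=min((i for i in range(1,n) if st[i,4]>25),key=lambda i:np.hypot(*(ce[i]-near)))
    (x,y),q=cv2.minEnclosingCircle(np.argwhere(l==k)[:,::-1].astype(np.float32))
    return ce[k],st[k,4],(x,y,q)
E
python3 - <<'E'
from h import *
for n,caps,tool in (("top",[(118,237),(395,206)],(262,175)),("scene",[(295,97),(173,316)],(283,212))):
    f=np.load(n+"0.npz"); p,d=f["p"],f["d"]; c=cam(n); P=cloud(c,d)
    g=p.min(2)
    print(n, "bench z",np.nanmedian(P[...,2]))
    for uv in caps:
        ce,a,q=blob((g>110) if n=="top" else g>120,uv)
        Z=P[int(ce[1])-4:int(ce[1])+5,int(ce[0])-4:int(ce[0])+5].reshape(-1,3)
        print(" cap",ce,a,q,g[uv[1],uv[0]],np.nanmedian(Z,0),np.nanstd(Z[:,2]),"plane65",plane(c,ce,.065)[:2],"77",plane(c,ce,.077)[:2])
    Z=P[tool[1]-25:tool[1]+25,tool[0]-25:tool[0]+25].reshape(-1,3); C=p[tool[1]-25:tool[1]+25,tool[0]-25:tool[0]+25].reshape(-1,3).astype(int)
    hsv=(C[:,0]-C[:,2]>25)&(C[:,0]>C[:,1]+8)
    t=hsv&(Z[:,2]>.072); print(" tooltop",np.nanmean(Z[t],0),t.sum()); 
    t=hsv&(Z[:,2]<.022)&(Z[:,2]>.008); print(" foot",np.nanmean(Z[t],0),np.nanmin(Z[t],0),np.nanmax(Z[t],0))
E
```

```text
top bench z 0.0008931658834875345
 cap [117.15217391 236.93478261] 414 (117.11289978027344, 236.88710021972656, 11.560302734375) 123 [0.50955553 0.26376319 0.06564014] 0.0011095837004025562 plane65 [0.50778113 0.2636561 ] 77 [0.50806806 0.25886641]
 cap [393.52895753 205.57528958] 259 (394.870361328125, 205.61111450195312, 11.179673194885254) 111 [ 0.57456899 -0.25400273  0.07720562] 0.0009604776916388061 plane65 [ 0.57453152 -0.25981668] 77 [ 0.57361116 -0.25513848]
 tooltop [ 0.63018968 -0.00850719  0.08021748] 183
 foot [6.21534452e-01 8.59969053e-05 1.63822162e-02] [ 0.60518963 -0.02734328  0.01123961] [0.65039292 0.01608076 0.02004111]
scene bench z -0.00013924326011405253
 cap [295.43497758  95.59641256] 223 (295.5, 95.5, 9.617792129516602) 148 [0.50557239 0.2648232  0.06450477] 0.0012820057513716436 plane65 [0.50788233 0.2634608 ] 77 [0.51276091 0.25252718]
 cap [170.31331169 314.54545455] 616 (169.92857360839844, 314.3035583496094, 14.71492862701416) 142 [ 0.57323776 -0.25822477  0.07678222] 0.0010377830067401048 plane65 [ 0.57053682 -0.25750893] 77 [ 0.5742319  -0.25860184]
 tooltop [ 0.63170886 -0.01117012  0.07887409] 199
 foot [ 0.63303528 -0.01542524  0.01580172] [ 0.60604363 -0.03404176  0.01054221] [0.65646134 0.01331159 0.02185502]
```

Base at (0.574,-0.257) has its cap top at 77 mm, so that's the proud one. The base at (0.508,0.264) is the spare. I'll go over the tool and check it with the wrist camera.

```bash
python3 - <<'E'
from h import *
q=[0,1,0,0]
command_gripper(0.06)
r.reach([0.631,-0.010,0.25],q)
s=r.read_state(); p,d=optics.get_image("wrist"); c=cam("wrist",s); P=cloud(c,d)
cv2.imwrite("pics/w1.png",cv2.cvtColor(p,cv2.COLOR_RGB2BGR))
C=p.astype(int); w=(C[...,0]-C[...,2]>20)
near=np.hypot(P[...,0]-.631,P[...,1]+.010)<.045
for lo,hi in ((.074,.09),(.012,.02)):
    m=near&w&(P[...,2]>lo)&(P[...,2]<hi); z=P[m]; (x,y),k=cv2.minEnclosingCircle(z[:,:2].astype(np.float32)); print(m.sum(),np.median(z,0),x,y,k)
print(s["time_s"],s["joint_positions"],s["grip_width"],s["eef_pos"])
E
```

```text
727 [ 0.62925762 -0.00947077  0.07918363] 0.6300817728042603 -0.00989660993218422 0.014850000850856304
747 [ 0.6194549  -0.0085497   0.01533511] 0.6300543546676636 -0.009725185111165047 0.025682857260107994
2.8667 [-1.35756646e-01  5.44709590e-01  1.21578411e+00  2.30884691e-04
  1.38108632e+00 -1.70768647e+00] 0.060281329695206845 [ 0.63090969 -0.00900478  0.25009776]
```

View pics/w1.png

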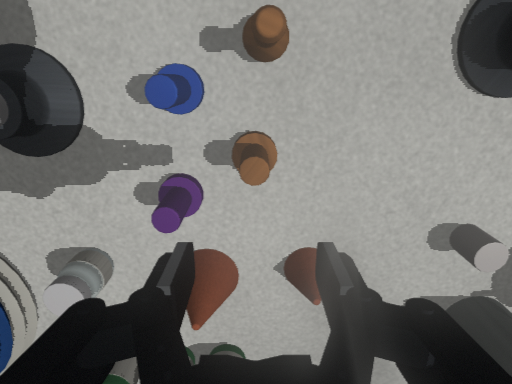

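The wrist view confirms the flat-foot tool at pixel (254,155). Its fitted circles have radii of 14.9 and 25.7 mm, centred at (0.630,-0.010). Both pairs of neighbours clear the jaws, so I'll grasp, lift and carry it, stopping above the cap.

```bash
python3 - <<'E'
from h import *
q=[0,1,0,0]
r.move_straight([0.630,-0.0098,0.12],q,speed=0.15)
print(r.move_straight([0.630,-0.0098,0.056],q,speed=0.08,max_force=8))
command_gripper(0.0,force=60)
s=r.read_state(); print(s["grip_width"],s["eef_pos"])
r.move_straight([0.630,-0.0098,0.20],q,speed=0.12)
r.reach([0.574,-0.257,0.17],q)
r.hold(.3)
s=r.read_state(); print(s["grip_width"],s["eef_pos"],s["contact_force"],s["time_s"])
for n in ("top","scene"):
    p,d=optics.get_image(n); np.savez(n+"1.npz",p=p,d=d)
    cr=(slice(140,290),slice(310,480)) if n=="top" else (slice(200,384),slice(70,290))
    cv2.imwrite(f"pics/{n}1.png",cv2.resize(cv2.cvtColor(p[cr],cv2.COLOR_RGB2BGR),None,fx=2.5,fy=2.5))
E
python3 -c "
import cv2,numpy as np
a=cv2.imread('pics/scene1.png');b=cv2.imread('pics/top1.png');h=max(a.shape[0],b.shape[0])
f=lambda i:cv2.copyMakeBorder(i,0,h-i.shape[0],0,0,0)
o=np.hstack([f(a),f(b)]);cv2.imwrite('pics/m1.png',cv2.resize(o,None,fx=.8,fy=.8))"
```

```text
False
0.028755130182997184 [ 0.63045236 -0.00975803  0.05676468]
0.028890177114929718 [ 0.5745134  -0.25591911  0.17019458] [ 1.18986272  0.1330322  -1.06393043] 7.9167
```

View pics/m1.png

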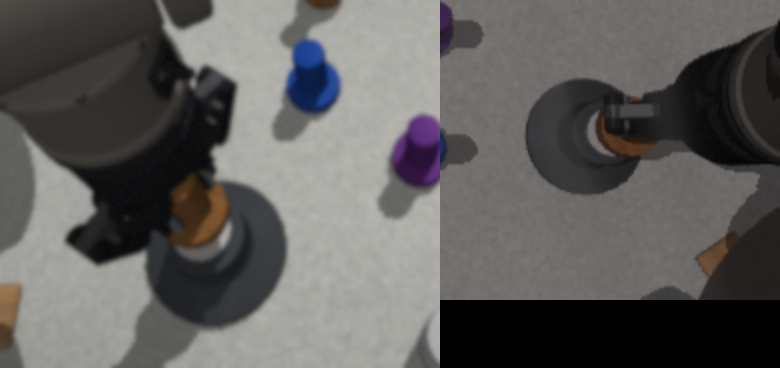

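The tool is held upright over the proud cap. Now I'll press down with force monitoring.

```bash
python3 - <<'E'
from h import *
q=[0,1,0,0]; x,y=.574,-.257
r.move_straight([x,y,.140],q,speed=.08); r.hold(.2)
s=r.read_state(); print(s["eef_pos"],s["contact_force"])
for z in (.131,.128,.125,.122,.120):
    hit=r.move_straight([x,y,z],q,speed=.02,max_force=30); s=r.read_state(); print(z,hit,s["eef_pos"],s["contact_force"],s["grip_width"])
    if hit: break
print(s["time_s"])
p,d=optics.get_image("scene"); P=cloud(cam("scene"),d)
cv2.imwrite("pics/s2.png",cv2.resize(cv2.cvtColor(p[200:384,70:290],cv2.COLOR_RGB2BGR),None,fx=2.5,fy=2.5))
E
```

```text
[ 0.57428164 -0.25720194  0.14063861] [0.44785607 0.32110937 0.18930371]
0.131 False [ 0.57415343 -0.25710891  0.13160108] [-1.40373369  0.96167197  5.42250721] 0.028885135944149314
0.128 False [ 0.57406345 -0.25703203  0.12766054] [ 1.04108201 -0.36507335 -0.56839476] 0.02896746776259732
0.125 False [ 0.57369408 -0.25678552  0.12435987] [ 0.45791639  0.35587852 -0.72140379] 0.02879953077166446
0.122 False [ 0.57410303 -0.25707282  0.12206545] [-0.5184447  -0.10436401  0.8197839 ] 0.028686817987457258
0.12 False [ 0.57417249 -0.25712349  0.12181838] [-4.41151795  1.04993306 10.40087014] 0.028518905335943586
10.4917
```

View pics/s2.png

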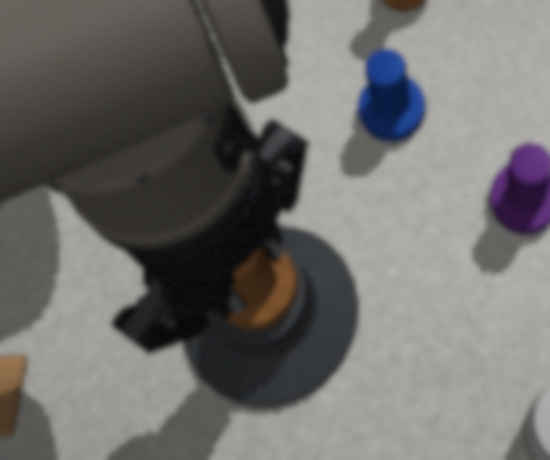

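The force fell to zero after half-way, then rose to 10 N at the home height (TCP 0.1218). I'll press a little more, lift off, check the cap height, and put the tool back on the bench.

```bash
python3 - <<'E'
from h import *
q=[0,1,0,0]; x,y=.574,-.257
hit=r.move_straight([x,y,.117],q,speed=.02,max_force=18); s=r.read_state(); print(hit,s["eef_pos"],s["contact_force"])
r.move_straight([x,y,.19],q,speed=.1)
r.reach([0.630,-0.0098,0.12],q)
P=None
for n,uv in (("top",(394,206)),("scene",(170,316))):
    p,d=optics.get_image(n); z=cloud(cam(n),d)
    m=(np.hypot(z[...,0]-.574,z[...,1]+.257)<.015); print(n,"cap z",np.nanmedian(z[m][:,2]),m.sum())
r.hold(.2)
hit=r.move_straight([0.630,-0.0098,0.054],q,speed=.025,max_force=6); s=r.read_state(); print(hit,s["eef_pos"],s["contact_force"])
p,d=optics.get_image("scene")
cv2.imwrite("pics/s3.png",cv2.resize(cv2.cvtColor(p[120:300,180:380],cv2.COLOR_RGB2BGR),None,fx=2.5,fy=2.5)); print(s["time_s"])
E
```

```text
True [ 0.57409542 -0.25706834  0.12186273] [-2.08473533  0.70088088  8.1409358 ]
top cap z 0.0655516376518353 194
scene cap z 0.06463084298499233 286
True [ 0.6299728  -0.00975227  0.05676039] [-1.03691994  0.67239369  4.87797735]
15.1917
```

View pics/s3.png

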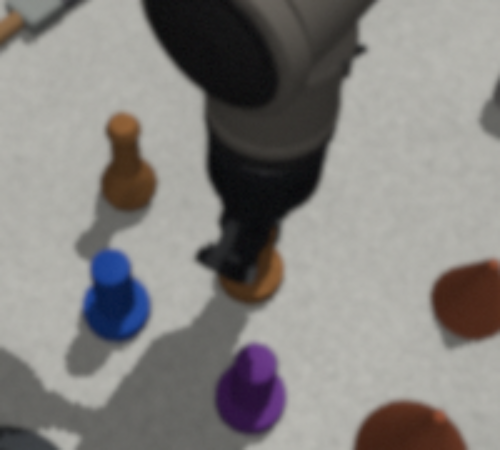

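The cap is home: its top is at 65 mm in both views. The tool is back on the bench, with contact at the same TCP height as when I grasped it. I'll release it and back off.

```bash
python3 - <<'E'
from h import *
q=[0,1,0,0]
command_gripper(0.06); r.hold(.3)
r.move_straight([0.630,-0.0098,0.25],q,speed=.1); r.hold(.5)
s=r.read_state(); p,d=optics.get_image("wrist"); P=cloud(cam("wrist",s),d)
C=p.astype(int); w=(C[...,0]-C[...,2]>20)&(np.hypot(P[...,0]-.63,P[...,1]+.01)<.045)
for lo,hi in ((.07,.09),(.012,.02)):
    z=P[w&(P[...,2]>lo)&(P[...,2]<hi)]; (x,y),k=cv2.minEnclosingCircle(z[:,:2].astype(np.float32)); print(len(z),np.median(z[:,2]),x,y,k)
cv2.imwrite("pics/w4.png",cv2.cvtColor(p,cv2.COLOR_RGB2BGR))
p,d=optics.get_image("top"); z=cloud(cam("top"),d); m=np.hypot(z[...,0]-.574,z[...,1]+.257)<.015; print("cap z",np.nanmedian(z[m][:,2]),s["time_s"])
E
```

```text
737 0.07921761424735879 0.6297554969787598 -0.009584285318851471 0.015120452269911766
742 0.01541467505140029 0.6295596957206726 -0.00948378536850214 0.025615453720092773
cap z 0.06544319929827958 18.5417
```

View pics/w4.png

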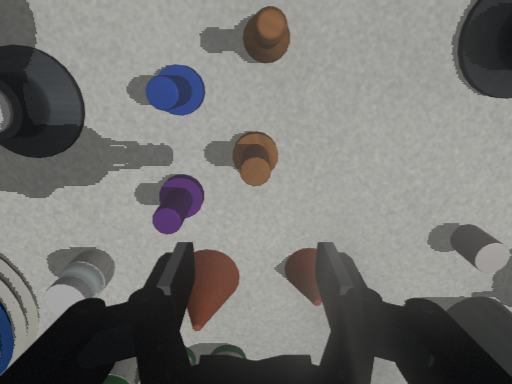

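The tool stands upright at pixel (254,155), released, with the gripper clear of it.

```bash
python3 -c "
from workcell import r
r.finish_job()"
```

```text
the job is handed in; nothing more can be done
```

I pressed the proud cap fully home with the flat-foot tool, stood the tool back upright where it came from, let go and handed the job in at about 18.5 s. `finish_job` gives no verdict, so the result rests on my own checks.

- **Cap:** it is the one on the base at (0.574, -0.257). While pressing, the force rose to about 5 N and fell to about zero past half-way. It came back to 10 N at the expected stop height. Depth readings of the cap top went from 77 mm to 65 mm in both the top and scene cameras. The top camera still read 65 mm after release.
- **Tool:** after release the handle top is 79 mm above the bench. The centres of the handle top and the foot agree within 0.3 mm, so it stands upright.
- **Spare base:** my planned paths did not go near it.

I saw no failed or disagreeing checks. The two fixed cameras placed the cap about 3.5 mm apart sideways, within the 15 mm allowed, so I used a value between the two.

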